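Index the sample vise on its click-stop swivel base

ROBOT

A 6-joint arm with a two-finger parallel gripper is mounted at the origin on the work surface. World frame = base frame: x ahead of the robot, y to its left, z up, the work surface at z = 0. Lengths are in m, angles in rad, forces in N, time in s.
With the tool pointing down it reaches from about 0.375 to 0.975 m from the base axis. Payload 3.8 kg.
Tool frame: the origin (TCP) lies at the very end of the fingers, on their centre line; the grasp point (between the pads) lies 19 mm behind it; z points along the fingers, y is the line along which they close (so a half turn about z gives the same grasp; the last joint's range is limited). The gripper opens to 85 mm and grips with 20 to 120 N. Pads are 22 mm wide; open, the fingers measure 114 mm over their backs; the gripper's body (76 mm by 85 mm) begins 54 mm behind the grasp point. The pads swing forward as they close: fully open they stand 13 mm farther back than shut.
Start: joints at [-1.289, 0.264, 1.604, -0, 1.274, -0.037], TCP at [0.212, -0.641, 0.231] pointing down, gripper open.
Joint ranges: [-2.63, 2.63], [-0.94, 2.18], [0.31, 2.57], [-1.31, 4.45], [0, 2.66], [-2.55, 2.55]. Speed limits (rad/s): [2.57, 2.57, 3.14, 3.14, 3.14, 3.14].

INTERFACE

Orientations are given as a 3x3 rotation matrix whose columns are the frame's x, y, z axes.
In Python, from workcell import bot gives the robot as it stands.
- The arm moves only by the tool arm_command, never from a script. Its argument "rows" is a list of rows, each an object of numbers: "ax", "ay", "az": the turn, a rotation vector about the tool's x, y, z in units of 5 degrees (1.0 is 5 degrees); "dx", "dy", "dz": the shift along the tool's x, y, z in units of 50 mm (1.0 is 50 mm); "fingers": the opening in per cent of the stroke, from 0 (shut) to 100 (fully open). A call has 1 to 12 rows; each row shifts and turns the commanded pose from where the row before left it, along the tool's axes as they then stand; what a row does not reach is not made up. A row lasts 1/10 s, in which the tool goes at most 50 mm and 8.59 degrees, less where a joint would pass 70% of its speed; a pose out of reach is approached as far as the arm can. A call is refused whole if a number of a shift passes 1 or a number of a turn 1, either way. A call with a gripper value outside its range is refused whole. The fingers move at their own pace and stop on an object; "force" is the grip in N (left out, the last holds). Time passes only in rows, so rows that do not move let the fingers close. It gives the time, the measured TCP pose, the force, the opening and the grip force at its end, in the units of the state.
- bot.sense(): the state, without advancing time (a new reading comes with each control period).
- bot.read_camera(name): name is "scene" or "top" or "wrist"; returns a dict with "image" (384x512x3 uint8, blue, green, red), "depth" (384x512 float32, m along the optical axis (not along the pixel's ray), 0 where there is no reading), "fx", "fy", "cx", "cy" (pixels), "origin" and "orientation" of the camera in the world; the wrist camera has in their place "T_tool_cam" (4x4, takes a point from camera to tool coordinates, whose origin is the TCP and whose axes are the flange's). Camera axes: x right, y down, z forward; pixel columns grow to the right and rows downward; lengths in m; the calibration is good to about 2 mm. The wrist camera is an equidistant fisheye: a pixel r from the principal point sees the ray r / f radians off the axis. A picture is of the moment at which its call begins: read the wrist's pose just before it.
- bot.hand_in(): hands the job in; it is judged then, once.
The state is a dict: "time_s": time; "joint_positions": joint angles; "dq": joint speeds; "tau": joint torques, N m; "eef_pos": TCP position; "tool_rot": TCP orientation; "force": force on the tool from outside, world axes, zero at the start; "moment": the same for the moment, N m; "width": finger opening in m; "grasp_force": force on a finger pad.
Only numpy, scipy, OpenCV 4.12 (cv2) and the standard library are available. Lean on these libraries where they do the work, as an engineer would, in place of code of your own. Each camera call takes 0.05 s, during which the arm holds its last target. There are 200 camera calls.

TASK

Swing the sample vise that holds the green block round on its clicking swivel base, by its upright black handle, until its steel arm sits in the click three steps counter-clockwise (seen from above) of the red stud on its base, then let go. Leave the vise with the yellow block as it is.

Things in the scene. Friction and masses are not known exactly. Their poses are not given: they have to be found in the camera images.
- green_base: Fixed grey round base, 176 mm across, 18 mm high, of the small blue vise with the green block. Origin: centre of its underside, on the upright swivel axis; z up. 12 white marks on top, every 30 degrees, one per click. It is drawn into the nearest click and stays there; it turns 100 degrees either way from the base's -x. Block and jaws stay within 60 mm of the axis, up to 86 mm above the bench.
- red_stud: Red round stud, 16 mm across and 7 mm high, fixed on one of the marks of the green block's base, 77 mm from the swivel axis; origin: centre of its underside, 18 mm above the bench. A blue, a white and a black stud like it sit on other marks, and the yellow block's base has its own studs, none of which matter. The arm passes above the studs.
- green_grip (a point): Middle of the upright black handle at the end of the green vise's flat steel arm (12 mm wide, 28 to 36 mm above the bench), 115 mm from the swivel axis, 72 mm above the bench. The handle is a sleeve 22 mm in diameter, 37 to 99 mm above the bench, free to turn on its own axis; led round its arc it needs about 2 to 6 N to pass from click to click. -x points out along the arm.
- yellow_grip (a point): The same point on the handle of the second, identical vise, the one that holds the yellow block, which must stay as it is.

How it is judged:
At the end, for the whole second after the job is handed in: The green vise's arm rests three clicks (90 degrees, within 10) counter-clockwise of the red stud on its base, let go; the yellow vise's handle is within 30 mm of where it was (x of red_stud in the frame of green_grip between 0.1016 and 0.1284 m and y of red_stud in the frame of green_grip above 0.05 m and distance of yellow_grip from where it was at the start of the episode below 0.03 m); the robot touches nothing.
It fails at once if the vise with the yellow block is turned (distance of yellow_grip from where it was at the start of the episode above 0.03 m).
It also fails if it takes over 32 s, if anything falls off the work surface, if the arm or the gripper's body presses on something with over 40 N, if the wrist force passes 120 N, or if a joint passes its speed limit or range.

## Working session

There is one attempt and no reset: what is moved stays moved. The work goes in short steps, Python scripts to look and compute and a tool call to move; the robot and the scene stay as the last step left them, time stands still between calls to the robot, and variables do not carry over. Pictures are saved under pics/ and viewed, at most 10 in all, crops included, and the job is handed in when it is done.

Besides the shell and the picture viewer there is one more tool, called after "Call:" by a JSON object that holds its "api" and its "payload", one argument or row to a line. arm_command: Moves the arm, as the interface text tells. Its arguments: {"type":"object","properties":{"rows":{"type":"array"},"force":{"type":"number"}},"required":["rows"]}

```bash
mkdir -p pics
cat > h.py <<'E'
import numpy as np, cv2
from workcell import bot
def save(n,c): 
    cv2.imwrite(f'pics/{n}.png',c['image'])
    np.savez(f'pics/{n}.npz',**c)
def cloud(c):
    d=c['depth'];v,u=np.mgrid[:d.shape[0],:d.shape[1]]
    p=np.stack([(u-c['cx'])/c['fx']*d,(v-c['cy'])/c['fy']*d,d],-1)
    return p@np.array(c['orientation']).T+np.array(c['origin'])
def ray(c,u,v,z):
    r=np.array(c['orientation'])@np.array([(u-c['cx'])/c['fx'],(v-c['cy'])/c['fy'],1]);o=np.array(c['origin'])
    return o+r*(z-o[2])/r[2]
E
python3 - <<'E'
from h import *
for n in('top','scene'):
    c=bot.read_camera(n);save(n,c);print(n,c['origin'],c['fx'],np.round(c['orientation'],3).tolist())
s=bot.sense();print(s['time_s'],np.round(s['tool_rot'],3).tolist(),s['width'])
E
```

```text
top [0.38792618 0.0047657  1.05998341] 404.39514601425503 [[0.018, -0.984, 0.176], [-1.0, -0.018, -0.002], [0.005, -0.176, -0.984]]
scene [ 1.17230046 -0.54123213  0.60589564] 500.098738083461 [[0.673, 0.398, -0.623], [0.739, -0.383, 0.554], [-0.018, -0.833, -0.553]]
0.1 [[0.95, 0.313, -0.001], [0.313, -0.95, 0.002], [0.0, -0.002, -1.0]] 0.08546938107527886
```

View pics/top.png

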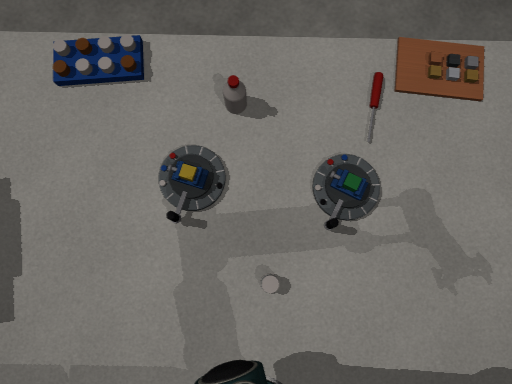

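View pics/scene.png

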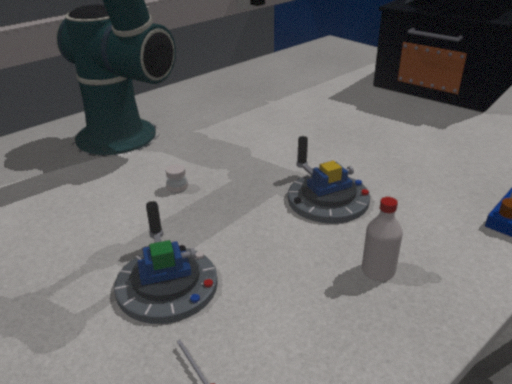

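The top view shows the green vise's base at about (347,187), its handle at (332,224) and its red stud at (330,162). The yellow vise is at (193,178). In the scene view the green vise is at (165,280) with its handle at (154,218). Next I'll measure these precisely.

Run:
```python
from h import *
c=dict(np.load('pics/top.npz'));P=cloud(c);im=c['image'];hsv=cv2.cvtColor(im,cv2.COLOR_BGR2HSV)
v,u=np.mgrid[:384,:512];near=np.hypot(u-347,v-187)<50
# base rim: depth points at z~18mm
m=near&(abs(P[...,2]-.018)<.006)
(cx,cy),r=cv2.minEnclosingCircle(P[m][:,:2].astype(np.float32)*1000);print('base',cx,cy,r,m.sum(),np.median(P[m][:,2]))
C=np.array([cx,cy])/1000
def blob(mask,z,n,c=c):
    k,l,st,ce=cv2.connectedComponentsWithStats(mask.astype(np.uint8))
    for i in range(1,k):
        if st[i,4]>=5:
            p=ray(c,*ce[i],z);d=p[:2]-C;print(n,st[i,4],ce[i].round(1),p.round(4),'r',np.hypot(*d).round(4),'ang',np.degrees(np.arctan2(d[1],d[0])).round(1))
H,S,V=[hsv[...,i].astype(int) for i in range(3)]
blob(near&((H<8)|(H>172))&(S>150)&(V>60),.025,'red')
blob(near&(V<35),.099,'dark')
m=near&(P[...,2]>.088)&(P[...,2]<.115);q=P[m];print('handle top',m.sum(),q.mean(0),np.ptp(q,axis=0))
m=near&(P[...,2]>.04)&(V<40);q=P[m];print('handle',m.sum(),q.mean(0))
# two-view check
s=dict(np.load('pics/scene.npz'));hs=cv2.cvtColor(s['image'],cv2.COLOR_BGR2HSV);Q=cloud(s)
v,u=np.mgrid[:384,:512];n2=np.hypot(u-165,v-265)<75
H,S,V=[hs[...,i].astype(int) for i in range(3)]
blob(n2&((H<8)|(H>172))&(S>150)&(V>60),.025,'red_s',s)
m=n2&(V<45)&(Q[...,2]>.045)&(Q[...,2]<.11)&(v<240);q=Q[m];print('handle_s',m.sum(),np.median(q,0),q.min(0),q.max(0))
blob(m,.070,'handle_s',s)
m=n2&(abs(Q[...,2]-.018)<.004);print('base_s',cv2.minEnclosingCircle(Q[m][:,:2].astype(np.float32)*1000))
for z in(0.15,):
  pass
m=(P[...,2]>.05)&(P[...,0]>.3)&(P[...,0]<1);k,l,st,ce=cv2.connectedComponentsWithStats(m.astype(np.uint8))
for i in range(1,k):
  if st[i,4]>20:print('tall',ce[i].round(),P[l==i].mean(0).round(3),P[l==i][:,2].max().round(3))
cv2.imwrite('pics/crop.png',cv2.resize(im[135:245,290:400],None,fx=5,fy=5,interpolation=cv2.INTER_CUBIC))
```

```text
base 587.8843994140625 -231.5419921875 88.15278625488281 1696 0.01922054370371773
red 27 [329.9 161.5] [ 0.6516 -0.1885  0.025 ] r 0.0769 ang 34.1
dark 9 [331.3 179.2] [ 0.5886 -0.1775  0.099 ] r 0.054 ang 89.2
dark 85 [365.5 193.5] [ 0.555  -0.2595  0.099 ] r 0.0431 ang -139.6
dark 22 [348.4 188.4] [ 0.5668 -0.2184  0.099 ] r 0.0248 ang 148.1
dark 11 [331.6 199.5] [ 0.5389 -0.1776  0.099 ] r 0.0729 ang 132.2
dark 27 [322.6 201.6] [ 0.5334 -0.1557  0.099 ] r 0.0934 ang 125.7
dark 26 [349.7 206.5] [ 0.5227 -0.2207  0.099 ] r 0.066 ang 170.6
dark 108 [332.2 222.8] [ 0.4827 -0.1781  0.099 ] r 0.118 ang 153.0
handle top 127 [ 0.5302297  -0.202781    0.09471339] [0.13338892 0.0789299  0.01628492]
handle 190 [ 0.52714749 -0.19738334  0.0814117 ]
red_s 39 [207.9 282.5] [ 0.6517 -0.1874  0.025 ] r 0.0776 ang 34.7
handle_s 259 [ 0.49208898 -0.18497556  0.07619308] [ 0.48011714 -0.19133829  0.04548632] [ 0.49652507 -0.17473675  0.10263114]
handle_s 259 [153.2 216.8] [ 0.483  -0.1802  0.07  ] r 0.1168 ang 153.9
base_s ((588.0099487304688, -229.5020294189453), 88.85122680664062)
tall [126.  41.] [0.956 0.354 0.077] 1.06
tall [82. 44.] [0.949 0.475 0.07 ] 1.06
tall [104.  42.] [0.958 0.418 0.063] 1.06
tall [59. 46.] [0.946 0.536 0.063] 1.06
tall [127.  61.] [0.902 0.351 0.07 ] 1.06
tall [104.  63.] [0.899 0.412 0.063] 1.06
tall [82. 65.] [0.896 0.475 0.056] 0.061
tall [59. 66.] [0.887 0.531 0.062] 1.06
tall [234.  92.] [0.799 0.064 0.119] 1.06
tall [188. 173.] [0.601 0.175 0.079] 1.06
tall [348. 182.] [ 0.586 -0.224  0.077] 1.06
tall [172. 216.] [0.492 0.204 0.099] 1.06
tall [332. 223.] [ 0.481 -0.175  0.11 ] 1.06
tall [270. 284.] [ 0.337 -0.033  0.058] 1.06
```

View pics/crop.png

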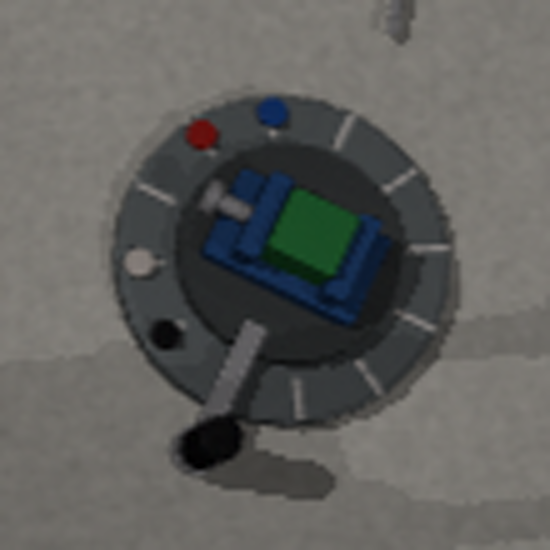

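The measurements agree:
- **Base:** the centre is at (0.588,-0.2305), with a radius of 88 mm.
- **Red stud:** it sits at 34.3° and 77 mm from the axis.
- **Arm:** it is at 154° now, and the target is 124.3°, one click clockwise and above the black stud.
- **Handle:** it is at about (0.4846,-0.1801) and should end at (0.5232,-0.1355).

I'll turn the tool first so the fingers close along the arc.

Call:
{"api": "arm_command", "payload": {
  "rows": [
    {"az": 1,"fingers": 100},
    {"az": 1},
    {"az": 1},
    {"az": 1},
    {"az": 1},
    {"az": 1},
    {"az": 1},
    {"az": 1},
    {"az": 1},
    {"az": 1},
    {"az": 1},
    {"az": 1}
  ],
  "force": 25
}}

```text
validation failed for argument at $.ro...
```

Call:
{"api": "arm_command", "payload": {
  "rows": [
    {"dx": -0.17,"dy": -0.5},
    {"dx": -0.17,"dy": -0.9},
    {"dx": -0.17,"dy": -0.95},
    {"dx": -0.17,"dy": -0.95},
    {"dx": -0.17,"dy": -0.95},
    {"dx": -0.17,"dy": -0.95},
    {"dx": -0.17,"dy": -0.95},
    {"dx": -0.17,"dy": -0.95},
    {"dx": -0.17,"dy": -0.95},
    {"dx": -0.17,"dy": -0.95},
    {"dx": -0.17,"dy": -0.9},
    {"dx": -0.17,"dy": -0.6}
  ]
}}

```text
validation failed for argument at $.ro...
```

```bash
cat >> h.py <<'E'
def go(x,y,z):
    s=bot.sense();R=np.array(s['tool_rot']);d=np.array([x,y,z])-s['eef_pos']
    print(s['time_s'],np.round(s['eef_pos'],4),'yang',np.degrees(np.arctan2(R[1,1],R[0,1])).round(1),'z',R[:,2].round(3),'w',s['width'],'F',np.round(s['force'],1),'units',(R.T@d/.05).round(3),'q',np.round(s['joint_positions'],2))
E
python3 -c "
from h import *
go(.4846,-.1801,.055)
c=bot.read_camera('wrist');cv2.imwrite('pics/w1.png',c['image'])"
```

```text
0.1 [ 0.2114 -0.6404  0.2301] yang -71.7 z [-0.001  0.002 -1.   ] w 0.08546938107527886 F [-0.4  0.1 -0.4] units [ 8.074 -7.022  3.516] q [-1.29  0.26  1.61 -0.    1.27 -0.04]
```

View pics/w1.png

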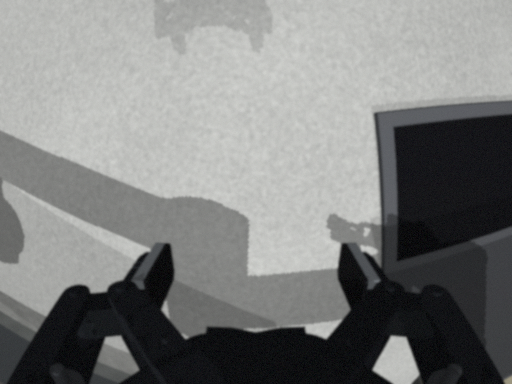

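The calls were refused, so the arm hasn't moved, and the wrist picture shows only the bench and the open fingers. I'll retry with every key given in each row.

Call:
{"api": "arm_command", "payload": {
  "rows": [
    {"ax": 0.0,"ay": 0.0,"az": 1.0,"dx": 0.0,"dy": 0.0,"dz": 0.0,"fingers": 100.0}
  ],
  "force": 25
}}

```text
time_s: 0.25
eef_pos: [0.2115, -0.6406, 0.2305]
tool_rot: [[0.974, 0.228, -0.0], [0.228, -0.974, 0.001], [-0.0, -0.001, -1.0]]
force: [-0.5, 0.0, -0.5]
width: 0.0856
grasp_force: 0.0
```

Call:
{"api": "arm_command", "payload": {
  "rows": [
    {"ax": 0,"ay": 0,"az": 1,"dx": 0,"dy": 0,"dz": 0,"fingers": 100},
    {"ax": 0,"ay": 0,"az": 1,"dx": 0,"dy": 0,"dz": 0,"fingers": 100},
    {"ax": 0,"ay": 0,"az": 1,"dx": 0,"dy": 0,"dz": 0,"fingers": 100},
    {"ax": 0,"ay": 0,"az": 1,"dx": 0,"dy": 0,"dz": 0,"fingers": 100},
    {"ax": 0,"ay": 0,"az": 1,"dx": 0,"dy": 0,"dz": 0,"fingers": 100},
    {"ax": 0,"ay": 0,"az": 1,"dx": 0,"dy": 0,"dz": 0,"fingers": 100},
    {"ax": 0,"ay": 0,"az": 1,"dx": 0,"dy": 0,"dz": 0,"fingers": 100},
    {"ax": 0,"ay": 0,"az": 1,"dx": 0,"dy": 0,"dz": 0,"fingers": 100},
    {"ax": 0,"ay": 0,"az": 1,"dx": 0,"dy": 0,"dz": 0,"fingers": 100},
    {"ax": 0,"ay": 0,"az": 1,"dx": 0,"dy": 0,"dz": 0,"fingers": 100},
    {"ax": 0,"ay": 0,"az": 1,"dx": 0,"dy": 0,"dz": 0,"fingers": 100}
  ]
}}

```text
time_s: 1.35
eef_pos: [0.2115, -0.6407, 0.2307]
tool_rot: [[0.744, -0.668, -0.0], [-0.668, -0.744, 0.001], [-0.001, -0.0, -1.0]]
force: [0.5, -0.2, 0.1]
width: 0.0853
grasp_force: 0.0
```

```bash
python3 -c "
from h import *
go(.4846,-.1801,.055)"
```

```text
1.35 [ 0.2115 -0.6407  0.2307] yang -131.9 z [-0.     0.001 -1.   ] w 0.08529279206666704 F [ 0.5 -0.2  0.1] units [ -2.09  -10.501   3.521] q [-1.29  0.26  1.6  -0.    1.27  1.01]
```

Call:
{"api": "arm_command", "payload": {
  "rows": [
    {"ax": 0,"ay": 0,"az": 0,"dx": -0.1,"dy": -0.6,"dz": 0,"fingers": 100},
    {"ax": 0,"ay": 0,"az": 0,"dx": -0.19,"dy": -0.95,"dz": 0,"fingers": 100},
    {"ax": 0,"ay": 0,"az": 0,"dx": -0.19,"dy": -0.95,"dz": 0,"fingers": 100},
    {"ax": 0,"ay": 0,"az": 0,"dx": -0.19,"dy": -0.95,"dz": 0,"fingers": 100},
    {"ax": 0,"ay": 0,"az": 0,"dx": -0.19,"dy": -0.95,"dz": 0,"fingers": 100},
    {"ax": 0,"ay": 0,"az": 0,"dx": -0.19,"dy": -0.95,"dz": 0,"fingers": 100},
    {"ax": 0,"ay": 0,"az": 0,"dx": -0.19,"dy": -0.95,"dz": 0,"fingers": 100},
    {"ax": 0,"ay": 0,"az": 0,"dx": -0.19,"dy": -0.95,"dz": 0,"fingers": 100},
    {"ax": 0,"ay": 0,"az": 0,"dx": -0.19,"dy": -0.95,"dz": 0,"fingers": 100},
    {"ax": 0,"ay": 0,"az": 0,"dx": -0.19,"dy": -0.95,"dz": 0,"fingers": 100},
    {"ax": 0,"ay": 0,"az": 0,"dx": -0.19,"dy": -0.95,"dz": 0,"fingers": 100},
    {"ax": 0,"ay": 0,"az": 0,"dx": -0.09,"dy": -0.4,"dz": 0,"fingers": 100}
  ]
}}

```text
time_s: 2.55
eef_pos: [0.4843, -0.1762, 0.2312]
tool_rot: [[0.748, -0.663, 0.001], [-0.663, -0.748, 0.001], [-0.0, -0.001, -1.0]]
force: [0.4, -0.7, 0.3]
width: 0.0852
grasp_force: 0.0
```

```bash
python3 -c "
from h import *
go(.4846,-.1801,.055)
c=bot.read_camera('wrist');cv2.imwrite('pics/w2.png',c['image'])"
```

```text
2.55 [ 0.4843 -0.1762  0.2312] yang -131.6 z [ 0.001  0.001 -1.   ] w 0.08522147293165114 F [ 0.4 -0.7  0.3] units [0.058 0.06  3.523] q [-0.4  -0.04  1.94  0.    1.24  1.9 ]
```

View pics/w2.png

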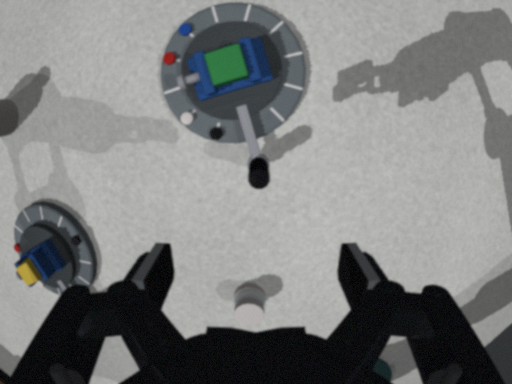

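The wrist view shows the handle at (258,172), centred between the fingers in column. I'll descend and close on it.

Call:
{"api": "arm_command", "payload": {
  "rows": [
    {"ax": 0,"ay": 0,"az": 0,"dx": 0.06,"dy": 0.06,"dz": 0.5,"fingers": 100},
    {"ax": 0,"ay": 0,"az": 0,"dx": 0,"dy": 0,"dz": 0.9,"fingers": 100},
    {"ax": 0,"ay": 0,"az": 0,"dx": 0,"dy": 0,"dz": 0.9,"fingers": 100},
    {"ax": 0,"ay": 0,"az": 0,"dx": 0,"dy": 0,"dz": 0.6,"fingers": 100},
    {"ax": 0,"ay": 0,"az": 0,"dx": 0,"dy": 0,"dz": 0.4,"fingers": 100},
    {"ax": 0,"ay": 0,"az": 0,"dx": 0,"dy": 0,"dz": 0.2,"fingers": 100},
    {"ax": 0,"ay": 0,"az": 0,"dx": 0,"dy": 0,"dz": 0.1,"fingers": 100}
  ]
}}

```text
time_s: 3.3
eef_pos: [0.4825, -0.1839, 0.0502]
tool_rot: [[0.746, -0.666, -0.002], [-0.666, -0.746, 0.001], [-0.002, 0.001, -1.0]]
force: [1.0, 0.3, 0.5]
width: 0.0858
grasp_force: 0.0
```

Call:
{"api": "arm_command", "payload": {
  "rows": [
    {"ax": 0,"ay": 0,"az": 0,"dx": 0,"dy": 0,"dz": 0,"fingers": 10},
    {"ax": 0,"ay": 0,"az": 0,"dx": 0,"dy": 0,"dz": 0,"fingers": 10},
    {"ax": 0,"ay": 0,"az": 0,"dx": 0,"dy": 0,"dz": 0,"fingers": 10},
    {"ax": 0,"ay": 0,"az": 0,"dx": 0,"dy": 0,"dz": 0,"fingers": 10},
    {"ax": 0,"ay": 0,"az": 0,"dx": 0,"dy": 0,"dz": 0,"fingers": 10},
    {"ax": 0,"ay": 0,"az": 0,"dx": 0,"dy": 0,"dz": 0,"fingers": 10},
    {"ax": 0,"ay": 0,"az": 0,"dx": 0,"dy": 0,"dz": 0,"fingers": 10},
    {"ax": 0,"ay": 0,"az": 0,"dx": 0,"dy": 0,"dz": 0,"fingers": 10}
  ],
  "force": 25
}}

```text
time_s: 4.1
eef_pos: [0.4843, -0.1841, 0.0524]
tool_rot: [[0.746, -0.666, 0.002], [-0.666, -0.746, -0.001], [0.002, -0.001, -1.0]]
force: [-0.0, 1.9, 5.6]
width: 0.0213
grasp_force: 25.7
```

```bash
python3 -c "
from h import *
C=np.array([.588,-.2305])
for a in(154,144,134,124.3,122):
  print(a,end=' ');go(*(C+.115*np.array([np.cos(np.radians(a)),np.sin(np.radians(a))])),.051)"
```

```text
154 4.1 [ 0.4843 -0.1841  0.0524] yang -131.7 z [ 0.002 -0.001 -1.   ] w 0.021335187020933028 F [-0.   1.9  5.6] units [-0.048 -0.065  0.028] q [-0.41  0.15  2.1   0.    0.89  1.89]
144 4.1 [ 0.4843 -0.1841  0.0524] yang -131.7 z [ 0.002 -0.001 -1.   ] w 0.021335187020933028 F [-0.   1.9  5.6] units [-0.123 -0.459  0.028] q [-0.41  0.15  2.1   0.    0.89  1.89]
134 4.1 [ 0.4843 -0.1841  0.0524] yang -131.7 z [ 0.002 -0.001 -1.   ] w 0.021335187020933028 F [-0.   1.9  5.6] units [-0.128 -0.86   0.028] q [-0.41  0.15  2.1   0.    0.89  1.89]
124.3 4.1 [ 0.4843 -0.1841  0.0524] yang -131.7 z [ 0.002 -0.001 -1.   ] w 0.021335187020933028 F [-0.   1.9  5.6] units [-0.066 -1.244  0.029] q [-0.41  0.15  2.1   0.    0.89  1.89]
122 4.1 [ 0.4843 -0.1841  0.0524] yang -131.7 z [ 0.002 -0.001 -1.   ] w 0.021335187020933028 F [-0.   1.9  5.6] units [-0.042 -1.333  0.029] q [-0.41  0.15  2.1   0.    0.89  1.89]
```

The handle is gripped: the opening is 21 mm and the grip force 26 N. I'll lead it along the arc.

Call:
{"api": "arm_command", "payload": {
  "rows": [
    {"ax": 0,"ay": 0,"az": 0,"dx": -0.04,"dy": -0.12,"dz": 0,"fingers": 10},
    {"ax": 0,"ay": 0,"az": 0,"dx": -0.03,"dy": -0.12,"dz": 0,"fingers": 10},
    {"ax": 0,"ay": 0,"az": 0,"dx": -0.02,"dy": -0.12,"dz": 0,"fingers": 10},
    {"ax": 0,"ay": 0,"az": 0,"dx": -0.01,"dy": -0.12,"dz": 0,"fingers": 10},
    {"ax": 0,"ay": 0,"az": 0,"dx": 0,"dy": -0.12,"dz": 0,"fingers": 10},
    {"ax": 0,"ay": 0,"az": 0,"dx": 0,"dy": -0.12,"dz": 0,"fingers": 10},
    {"ax": 0,"ay": 0,"az": 0,"dx": 0.01,"dy": -0.12,"dz": 0,"fingers": 10},
    {"ax": 0,"ay": 0,"az": 0,"dx": 0.02,"dy": -0.12,"dz": 0,"fingers": 10},
    {"ax": 0,"ay": 0,"az": 0,"dx": 0.02,"dy": -0.12,"dz": 0,"fingers": 10},
    {"ax": 0,"ay": 0,"az": 0,"dx": 0.03,"dy": -0.12,"dz": 0,"fingers": 10},
    {"ax": 0,"ay": 0,"az": 0,"dx": 0,"dy": 0,"dz": 0,"fingers": 10},
    {"ax": 0,"ay": 0,"az": 0,"dx": 0,"dy": 0,"dz": 0,"fingers": 10}
  ]
}}

```text
time_s: 5.3
eef_pos: [0.523, -0.1375, 0.0524]
tool_rot: [[0.746, -0.666, 0.0], [-0.666, -0.746, 0.001], [-0.0, -0.001, -1.0]]
force: [-2.3, 3.4, 9.8]
width: 0.0212
grasp_force: 26.0
```

```bash
python3 -c "
from h import *
go(.5232,-.1355,.051)
p=bot.sense()['eef_pos'];print(np.degrees(np.arctan2(p[1]+.2305,p[0]-.588)),np.hypot(p[1]+.2305,p[0]-.588))"
```

```text
5.3 [ 0.523  -0.1375  0.0524] yang -131.7 z [ 0.     0.001 -1.   ] w 0.021150886969590593 F [-2.3  3.4  9.8] units [-0.024 -0.032  0.027] q [-0.3   0.19  2.05  0.    0.9   1.99]
124.93343336548642 0.11346318735256324
```

The handle is at 125°, against a target of 124.3°. I'll let go and rise.

Call:
{"api": "arm_command", "payload": {
  "rows": [
    {"ax": 0,"ay": 0,"az": 0,"dx": 0,"dy": 0,"dz": 0,"fingers": 90},
    {"ax": 0,"ay": 0,"az": 0,"dx": 0,"dy": 0,"dz": 0,"fingers": 90},
    {"ax": 0,"ay": 0,"az": 0,"dx": 0,"dy": 0,"dz": 0,"fingers": 90},
    {"ax": 0,"ay": 0,"az": 0,"dx": 0,"dy": 0,"dz": 0,"fingers": 90},
    {"ax": 0,"ay": 0,"az": 0,"dx": 0,"dy": 0,"dz": 0,"fingers": 90},
    {"ax": 0,"ay": 0,"az": 0,"dx": 0,"dy": 0,"dz": 0,"fingers": 90},
    {"ax": 0,"ay": 0,"az": 0,"dx": 0,"dy": 0,"dz": 0,"fingers": 90}
  ]
}}

```text
time_s: 6.0
eef_pos: [0.5224, -0.1385, 0.0512]
tool_rot: [[0.746, -0.666, -0.0], [-0.666, -0.746, 0.0], [-0.0, 0.0, -1.0]]
force: [0.3, 0.4, 0.1]
width: 0.077
grasp_force: 0.0
```

Call:
{"api": "arm_command", "payload": {
  "rows": [
    {"ax": 0,"ay": 0,"az": 0,"dx": 0,"dy": 0,"dz": -0.3,"fingers": 90},
    {"ax": 0,"ay": 0,"az": 0,"dx": 0,"dy": 0,"dz": -0.6,"fingers": 90},
    {"ax": 0,"ay": 0,"az": 0,"dx": 0,"dy": 0,"dz": -0.8,"fingers": 90},
    {"ax": 0,"ay": 0,"az": 0,"dx": 0,"dy": 0,"dz": -0.8,"fingers": 90},
    {"ax": 0,"ay": 0,"az": 0,"dx": 0,"dy": 0,"dz": -0.8,"fingers": 90},
    {"ax": 0,"ay": 0,"az": 0,"dx": 0,"dy": 0,"dz": -0.4,"fingers": 90},
    {"ax": 0,"ay": 0,"az": 0,"dx": 0,"dy": 0,"dz": 0,"fingers": 90},
    {"ax": 0,"ay": 0,"az": 0,"dx": 0,"dy": 0,"dz": 0,"fingers": 90}
  ]
}}

```text
time_s: 6.8
eef_pos: [0.5226, -0.1385, 0.2372]
tool_rot: [[0.746, -0.666, 0.002], [-0.666, -0.746, -0.001], [0.001, -0.001, -1.0]]
force: [0.4, 0.1, -0.6]
width: 0.077
grasp_force: 0.0
```

```bash
python3 -c "
from h import *
a=bot.read_camera('wrist')['image'];s=bot.read_camera('scene')['image']
cv2.imwrite('pics/end.png',cv2.resize(np.vstack([a[:260],s[100:360]]),None,fx=1.15,fy=1.15))"
```

```text
(no output)
```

View pics/end.png

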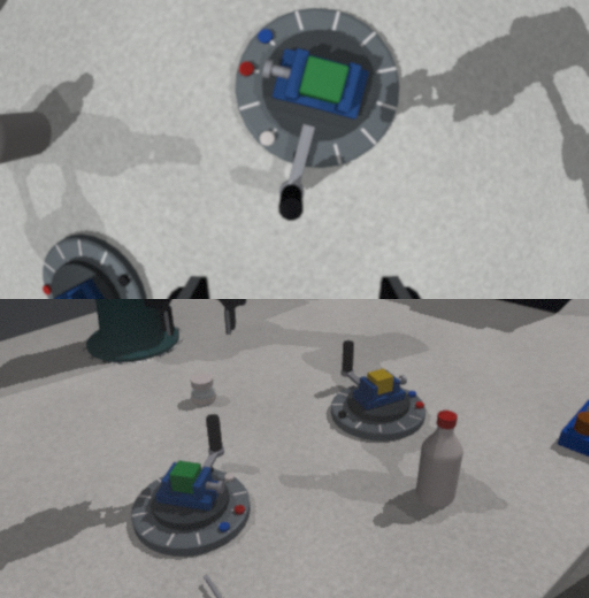

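The arm, with its handle at (291,200) in the upper image, now covers the black stud. That is three marks counter-clockwise of the red stud at (247,69): the blank mark, the white stud, then the black one. The yellow vise hasn't moved and the gripper is clear.

```bash
python3 -c "
from workcell import bot
print(bot.hand_in())"
```

```text
the job is handed in; nothing more can be done
None
```

The green vise's arm now sits three clicks counter-clockwise of the red stud and has been let go; the yellow vise was left untouched, and the job is handed in (no verdict was returned).

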